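# Lift the carrier with the glazed pot and hold it level

### The arm

A 6-joint arm with a two-finger parallel gripper is mounted at the origin on the work surface. World frame = base frame: x ahead of the robot, y to its left, z up, the work surface at z = 0. Lengths are in m, angles in rad, forces in N, time in s.
With the tool pointing down it reaches from about 0.275 to 1 m from the base axis. Payload 8.4 kg.
Tool frame: the origin (TCP) lies at the very end of the fingers, on their centre line; the grasp point (between the pads) lies 19 mm behind it (env.hold_point_z is the distance from the TCP to the grasp point, in m); z points along the fingers, y is the line along which they close (so a half turn about z gives the same grasp; the last joint's range is limited). The gripper opens to 85 mm and grips with 20 to 120 N. Pads are 22 mm wide; open, the fingers measure 114 mm over their backs; the gripper's body (76 mm by 85 mm) begins 54 mm behind the grasp point. The pads swing forward as they close: fully open they stand 13 mm farther back than shut.
Start: joints at [-1.167, 0.353, 1.633, -0, 1.155, -0.002], TCP at [0.247, -0.574, 0.197] pointing down, gripper open.
Joint ranges: [-2.63, 2.63], [-0.92, 2.1], [0.06, 2.66], [-1.3, 4.44], [0, 2.69], [-3.02, 3.02]. Speed limits (rad/s): [2.22, 2.22, 2.79, 3.14, 3.14, 3.14].

### API

Orientations are given as [roll, pitch, yaw] about the fixed x, y, z axes, in that order (R = Rz(yaw) Ry(pitch) Rx(roll)).
In Python, from workcell import env, optics gives the robot as it stands.
- The arm moves only by the tool step_arm, never from a script. Its argument "moves" is a list of rows, each an object with "travel": the shift along the tool's x, y, z in mm, a list of three; "turn": the turn about the tool's z in degrees. A call has 1 to 12 rows; each row is the pose to reach, as a shift and turn from the pose commanded when the call began, along the tool's axes at that moment; what a row does not reach only later rows make up. A row lasts 1/12 s, in which the tool goes at most 41.7 mm and 7.16 degrees, less where a joint would pass 70% of its speed; a pose out of reach is approached as far as the arm can. A call with a gripper value outside its range is refused whole. "hand" is the opening, from 0 (shut) to 1 (fully open), set as the call begins (left out, the last holds). The fingers move at their own pace and stop on an object; the grip force is fixed at half the most. Time passes only in rows, so rows that repeat a pose let the fingers close. It gives the time, the measured TCP pose, the force, the opening and the grip force at its end, in the units of the state.
- env.read_state(): the state, without advancing time (a new reading comes with each control period).
- optics.camera(name): name is "scene" or "top" or "wrist"; returns a dict with "pixels" (384x512x3 uint8, blue, green, red), "K" (3x3 intrinsics, pixels), "camera_from_world" (4x4, takes a point from world to camera coordinates). Camera axes: x right, y down, z forward; pixel columns grow to the right and rows downward; lengths in m; the calibration is good to about 2 mm. The wrist camera is an equidistant fisheye: a pixel r from the principal point sees the ray r / f radians off the axis. A picture is of the moment at which its call begins. There is no depth.
- env.job_done(): hands the job in; it is judged then, once.
The state is a dict: "clock": time; "joint_pos": joint angles; "joint_velocities": joint speeds; "joint_efforts": joint torques, N m; "position": TCP position; "tcp_rot": TCP orientation; "ft_force": force on the tool from outside, world axes, zero at the start; "moment": the same for the moment, N m; "gripper_width": finger opening in m; "grip_force": force on a finger pad.
Only numpy, scipy, OpenCV 4.12 (cv2) and the standard library are available. Lean on these libraries where they do the work, as an engineer would, in place of code of your own. Each camera call takes 0.05 s, during which the arm holds its last target. There are 200 camera calls.

### The job

Two hand carriers lie on drying racks, each with two small pots standing on it; find the carrier with the blue-glazed pot, take it by the handle bar and lift it straight up, level, so that both its pots stay standing in place. Finish while still holding it in the gripper, still and level above its rack with the board 10 to 20 cm clear of the rack; the robot does not put it down or let go. Do not touch any pot (the clay is soft), and leave the other carrier and everything else on the table where it is.

Things in the scene. Friction and masses are not known exactly. Their poses are not given: they have to be found in the camera images.
- carrier_a: Potter's hand carrier, loose, light wood: board 220 (x) x 100 (y) x 12 mm. Origin: centre of the board's underside; z up. Over its middle a handle bar 70 (along x) x 20 (y) x 22 mm high on two posts. A small pot stands loose at each side of the handle, about 70 mm from the middle along x. About 0.5 kg with its pots, balanced near the handle. Rests loose on its rack, up to 42 degrees askew.
- carrier_b: Potter's hand carrier, loose, light wood: board 220 (x) x 100 (y) x 12 mm. Origin: centre of the board's underside; z up. Over its middle a handle bar 70 (along x) x 20 (y) x 22 mm high on two posts. A small pot stands loose at each side of the handle, about 70 mm from the middle along x. About 0.5 kg with its pots, balanced near the handle. Rests loose on its rack, up to 42 degrees askew.
- bar_a (a point): Centre of the handle bar of carrier_a, 105 mm above its origin (bar top at 116 mm, underside at 94 mm; posts 14 mm square at x = -24 and +24 mm).
- bar_b (a point): Centre of the handle bar of carrier_b, 105 mm above its origin (bar top at 116 mm, underside at 94 mm; posts 14 mm square at x = -24 and +24 mm).
- rack_a: Low fixed drying rack of dark wood under carrier_a, 240 x 100 mm, 30 mm high: two rails along its x. Origin: centre of its underside, on the table. The carrier lies centred on it, within a few mm.
- rack_b: Low fixed drying rack of dark wood under carrier_b, 240 x 100 mm, 30 mm high: two rails along its x. Origin: centre of its underside, on the table. The carrier lies centred on it, within a few mm.
- pot_blue: The blue-glazed pot, the only blue one of the four. Bellied open pot, loose, 56 mm high, 58 mm across at the belly, 38 mm at the foot, 56 mm at the rim, about 0.11 kg. Origin: centre of its underside. It stands on one of the four places on the two carriers; which one differs from start to start.
- pot_clay1: A bare, yellow-ochre clay pot, one of three alike. Bellied open pot, loose, 56 mm high, 58 mm across at the belly, 38 mm at the foot, 56 mm at the rim, about 0.11 kg. Origin: centre of its underside. It stands on one of the four places on the two carriers; which one differs from start to start.
- pot_clay2: A bare, yellow-ochre clay pot, one of three alike. Bellied open pot, loose, 56 mm high, 58 mm across at the belly, 38 mm at the foot, 56 mm at the rim, about 0.11 kg. Origin: centre of its underside. It stands on one of the four places on the two carriers; which one differs from start to start.
- pot_clay3: A bare, yellow-ochre clay pot, one of three alike. Bellied open pot, loose, 56 mm high, 58 mm across at the belly, 38 mm at the foot, 56 mm at the rim, about 0.11 kg. Origin: centre of its underside. It stands on one of the four places on the two carriers; which one differs from start to start.
- glaze_jar: Bystander: closed jar, 66 mm across, 85 mm high, left of the racks. Origin: centre of its underside.
- rib: Bystander: flat wooden shaping rib, 95 x 50 x 8 mm, lying right of the racks. Origin: centre of its underside.
- kiln_prop: Bystander: white ceramic tube standing upright, 44 mm across, 70 mm high, right of the racks. Origin: centre of its underside.
- brush: Bystander: brush 200 mm long lying on the table beyond the racks, in front of the row of large pots. Origin: centre of its underside.
Things that resemble listed ones, but are neither listed nor needed, are in the scene too. What is shaped like the pot_clay1 but black is not meant.

How it is judged:
By the outcome, as a careful person would: the job done as asked, in the order asked, and still so for the second after the job is handed in, while the arm keeps its last pose, push and grip.
It also fails if it takes over 32 s, if anything falls off the work surface, if the arm or the gripper's body presses on something with over 40 N, if the wrist force passes 120 N, or if a joint passes its speed limit or range.

## Working session

There is one attempt and no reset: what is moved stays moved. The work goes in short steps, Python scripts to look and compute and a tool call to move; the robot and the scene stay as the last step left them, time stands still between calls to the robot, and variables do not carry over. Pictures are saved under pics/ and viewed, at most 10 in all, crops included, and the job is handed in when it is done.

Besides the shell and the picture viewer there is one more tool, called after ">>>" as name([rows], argument=value, ...), one row to a line, values as JSON. step_arm: Moves the arm, as the interface text tells. Its arguments: {"type":"object","properties":{"moves":{"type":"array"},"hand":{"type":"number"}},"required":["moves"]}

```bash
mkdir -p pics; python3 - <<'E'
from workcell import env, optics
import cv2,numpy as np,pickle
d={}
for n in("top","scene"):
    c=optics.camera(n); d[n]=c; cv2.imwrite(f"pics/{n}0.png",cv2.resize(c["pixels"],None,fx=1.5,fy=1.5,interpolation=cv2.INTER_CUBIC))
    print(n,c["K"].tolist(),np.round(c["camera_from_world"],4).tolist())
pickle.dump(d,open("cam.pkl","wb"))
s=env.read_state();print(s)
E
```

```text
top [[432.3424910407064, 0.0, 257.7150543094208], [0.0, 432.3424910407064, 182.4079951478764], [0.0, 0.0, 1.0]] [[0.0155, -0.9996, -0.0229, 0.0033], [-0.9925, -0.0126, -0.1217, 0.5695], [0.1214, 0.0246, -0.9923, 1.4308], [0.0, 0.0, 0.0, 1.0]]
scene [[352.363784096772, 0.0, 251.61875892035994], [0.0, 352.363784096772, 190.01652774443775], [0.0, 0.0, 1.0]] [[-0.2859, 0.9582, -0.0126, 0.1643], [0.6132, 0.1728, -0.7708, -0.2649], [-0.7364, -0.2281, -0.637, 1.4728], [0.0, 0.0, 0.0, 1.0]]
{'clock': 0.1, 'joint_pos': array([-1.16739514e+00,  3.53567115e-01,  1.63407959e+00,  2.52929179e-05,
        1.15521141e+00, -2.39746379e-03]), 'joint_velocities': array([ 0.0019011 , -0.00108337, -0.0015234 , -0.00037419, -0.00096198,
        0.00032649]), 'joint_efforts': array([ 4.11087767e-04, -6.06357837e+01, -3.42821181e+01, -5.97472109e-06,
        3.89466702e-03, -3.99608155e-05]), 'position': array([ 0.24653923, -0.57379136,  0.19643566]), 'tcp_rot': array([-3.14032725e+00, -2.61608900e-05,  4.05788408e-01]), 'ft_force': array([-0.5404438 , -0.17327281,  0.32437992]), 'moment': array([-0.02888083,  0.04732395,  0.04903443]), 'grip_force': 0.0, 'gripper_width': 0.08517639425830027}
```

View pics/top0.png

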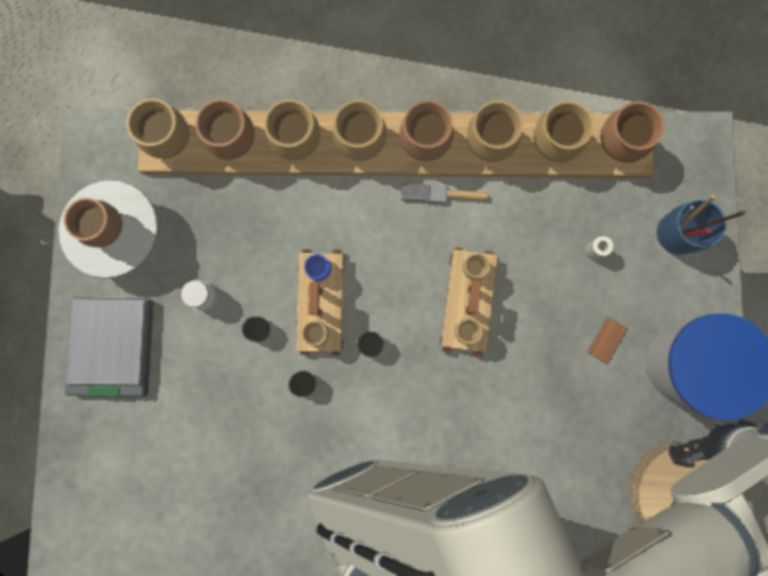

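View pics/scene0.png

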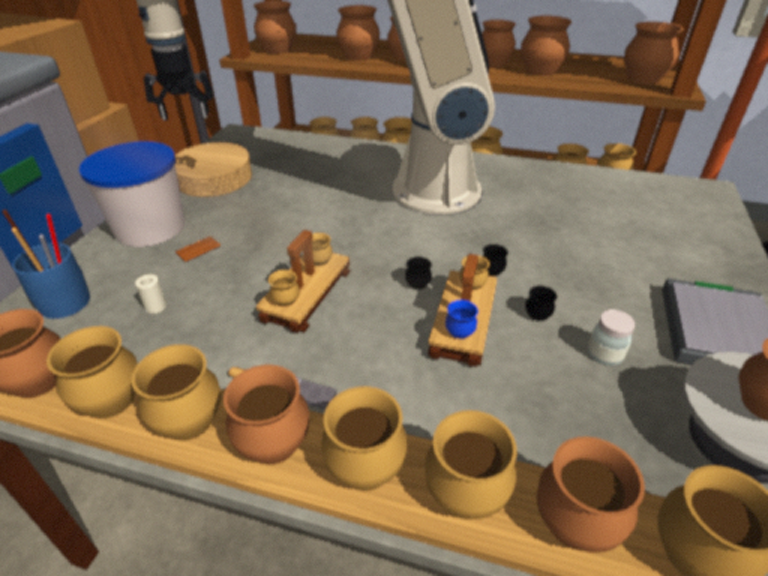

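In the top picture the left carrier at about (320,300) holds a blue pot at (318,267) and a clay pot at (315,333). The right carrier at about (470,300) holds two clay pots. The other blue things, the bucket lid (722,365) and brush cup (690,228), are not small pots. Black pots stand near the left carrier at (256,328), (371,344) and (302,384). The left carrier therefore fits the description, and I'll confirm it in one enlarged crop.

```bash
python3 - <<'E'
import cv2,numpy as np,pickle
d=pickle.load(open("cam.pkl","rb"))
a=d["top"]["pixels"][160:245,160:260]; b=d["scene"]["pixels"][160:245,265:365]
f=lambda i:cv2.resize(i,None,fx=6,fy=6,interpolation=cv2.INTER_CUBIC)
cv2.imwrite("pics/topc.png",f(a)); cv2.imwrite("pics/scenec.png",f(b))
E
```

```text
(no output)
```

View pics/topc.png

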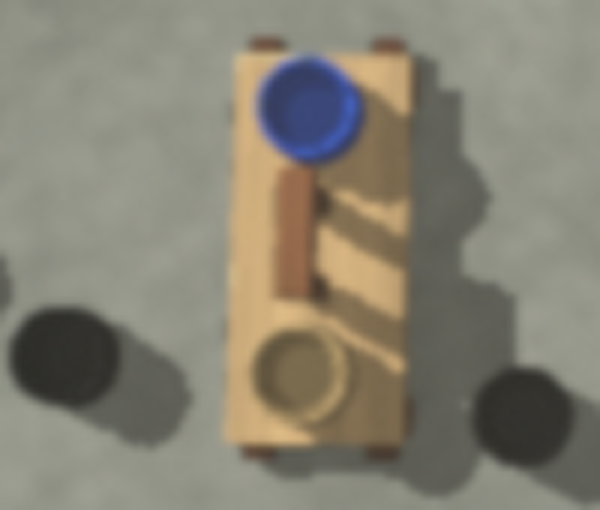

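View pics/scenec.png

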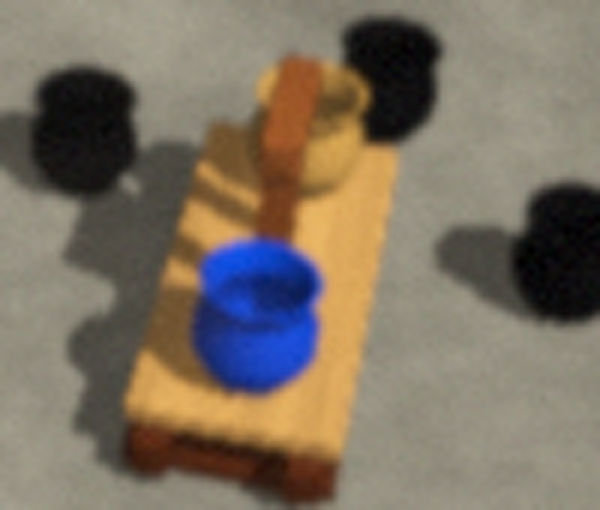

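Both crops confirm it: the blue pot stands at (308,108) in the top crop, on the carrier whose bar top is centred at about (294,234). Its board corners are at (235,53), (412,53), (408,446) and (225,443).

```bash
cat > h.py <<'E'
import cv2,numpy as np,pickle
from scipy.spatial.transform import Rotation as R
d=pickle.load(open("cam.pkl","rb"))
def back(c,uv,z):
    T=c["camera_from_world"];Rm=T[:3,:3];o=-Rm.T@T[:3,3]
    r=Rm.T@np.linalg.solve(c["K"],[*uv,1]);return o+r*(z-o[2])/r[2]
def proj(c,p):
    T=c["camera_from_world"];q=c["K"]@(T[:3,:3]@p+T[:3,3]);return q[:2]/q[2]
E
python3 - <<'E'
from h import *
from workcell import env
t,s=d["top"],d["scene"]
px=lambda x,y,ox,oy:((x+.5)/6-.5+ox,(y+.5)/6-.5+oy)
B=np.array([back(t,px(x,y,160,160),.042) for x,y in[(235,53),(412,53),(408,446),(225,443)]])
H=np.array([back(t,px(x,y,160,160),.146) for x,y in[(280,168),(315,169),(312,300),(274,299)]])
for n,P in(("board",B),("bar",H)):
    v=(P[0]+P[1]-P[2]-P[3])/2
    print(n,P.mean(0).round(4),"len",np.linalg.norm(v).round(4),"wid",np.linalg.norm((P[1]+P[2]-P[0]-P[3])/2).round(4),"yaw",np.degrees(np.arctan2(v[1],v[0])).round(2))
for P in B,H: print((((np.array([proj(s,p) for p in P])-[265,160])+.5)*6-.5).round(0).tolist())
S=np.array([back(s,px(x,y,265,160),.146) for x,y in[(283,57),(325,62),(308,152),(265,148)]]);print("scene bar",S.mean(0),S.round(3).tolist())
for x,y in[(308,108),(300,376)]: print("pot",back(t,px(x,y,160,160),.098).round(4))
print(env.hold_point_z)
q=env.read_state();print(R.from_euler('xyz',q["tcp_rot"]).as_matrix().round(4).tolist())
E
```

```text
board [0.5045 0.1609 0.042 ] len 0.22 wid 0.1012 yaw 0.58
bar [0.5031 0.1606 0.146 ] len 0.0684 wid 0.0191 yaw -0.29
[[351.0, 442.0], [130.0, 399.0], [212.0, 114.0], [405.0, 147.0]]
[[306.0, 141.0], [265.0, 134.0], [288.0, 48.0], [330.0, 55.0]]
scene bar [0.5111318  0.16102433 0.146     ] [[0.477, 0.15, 0.146], [0.476, 0.169, 0.146], [0.545, 0.172, 0.146], [0.547, 0.153, 0.146]]
pot [0.5756 0.1623 0.098 ]
pot [0.4307 0.1625 0.098 ]
0.0187
[[0.9188, 0.3947, -0.0005], [0.3947, -0.9188, 0.0012], [0.0, -0.0013, -1.0]]
```

>>> step_arm([
  {"travel":[5,-5,-20],"turn":1},
  {"travel":[20,-22,-50],"turn":3},
  {"travel":[40,-43,-75],"turn":5},
  {"travel":[63,-68,-90],"turn":7},
  {"travel":[88,-95,-90],"turn":9},
  {"travel":[113,-122,-90],"turn":11},
  {"travel":[138,-150,-90],"turn":13},
  {"travel":[163,-177,-90],"turn":15},
  {"travel":[188,-204,-90],"turn":17},
  {"travel":[213,-231,-90],"turn":19},
  {"travel":[238,-258,-90],"turn":21},
  {"travel":[258,-280,-90],"turn":22.7},
], hand=1)

```text
clock: 1.1
position: [0.3733, -0.2128, 0.287]
tcp_rot: [-3.141, -0.0, 0.008]
ft_force: [0.6, 0.5, 0.3]
gripper_width: 0.0856
grip_force: 0.0
```

>>> step_arm([
  {"travel":[12,-33,0],"turn":0},
  {"travel":[25,-70,0],"turn":0},
  {"travel":[39,-107,0],"turn":0},
  {"travel":[53,-145,0],"turn":0},
  {"travel":[66,-182,0],"turn":0},
  {"travel":[80,-220,0],"turn":0},
  {"travel":[93,-257,0],"turn":0},
  {"travel":[107,-294,0],"turn":0},
  {"travel":[119,-328,0],"turn":0},
  {"travel":[129,-355,0],"turn":0},
  {"travel":[136,-375,0],"turn":0},
  {"travel":[136,-375,0],"turn":0},
])

```text
clock: 2.1
position: [0.5064, 0.1646, 0.2865]
tcp_rot: [-3.14, 0.0, 0.012]
ft_force: [-0.4, 0.4, -0.1]
gripper_width: 0.0854
grip_force: 0.0
```

```bash
python3 - <<'E'
from workcell import env, optics
import cv2,numpy as np,pickle
from h import d
c=optics.camera("wrist");d["wrist"]=c;pickle.dump(d,open("cam.pkl","wb"))
cv2.imwrite("pics/w1.png",cv2.resize(c["pixels"],None,fx=1.5,fy=1.5,interpolation=cv2.INTER_CUBIC))
print(c["K"].tolist(),np.round(c["camera_from_world"],4).tolist());s=env.read_state();print(s["position"],s["tcp_rot"],s["clock"])
E
```

```text
[[297.3186396354542, 0.0, 251.49746351815847], [0.0, 297.3186396354542, 190.80209632608145], [0.0, 0.0, 1.0]] [[0.0114, -0.9999, -0.0004, 0.1594], [-0.9638, -0.0111, 0.2663, 0.4315], [-0.2662, -0.0027, -0.9639, 0.5996], [0.0, 0.0, 0.0, 1.0]]
[0.50562937 0.16274276 0.28638825] [3.14143380e+00 1.08666133e-03 1.22189934e-02] 2.15
```

View pics/w1.png

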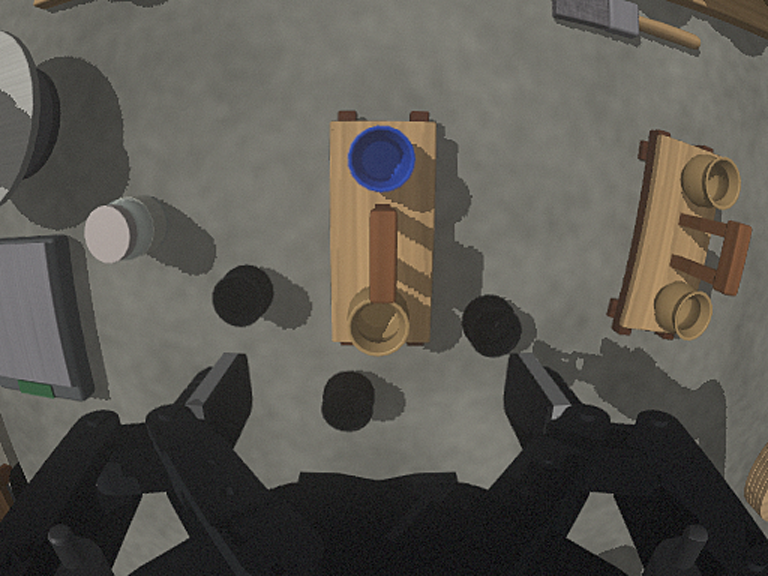

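The wrist picture shows the open fingers straddling the target carrier. Its bar top has corners at about (371,210), (396,210), (396,303) and (370,302), and the blue pot is at (381,158).

```bash
python3 - <<'E'
from h import *
c=d["wrist"]
def fb(x,y,z):
    u=np.array([[[(x+.5)/1.5-.5,(y+.5)/1.5-.5]]])
    n=cv2.fisheye.undistortPoints(u,c["K"],np.zeros(4))[0,0]
    T=c["camera_from_world"];o=-T[:3,:3].T@T[:3,3];r=T[:3,:3].T@[*n,1];return o+r*(z-o[2])/r[2]
for n,z,L in(("bar",.146,[(371,210),(396,210),(396,303),(370,302)]),("board",.042,[(332,121),(436,121),(431,346),(331,344)])):
    P=np.array([fb(x,y,z) for x,y in L]);v=(P[0]+P[1]-P[2]-P[3])/2
    print(n,P.round(4).tolist(),P.mean(0).round(4),np.linalg.norm(v),np.linalg.norm((P[1]+P[2]-P[0]-P[3])/2),np.degrees(np.arctan2(v[1],v[0])))
E
```

```text
bar [[0.5425, 0.1701, 0.146], [0.5427, 0.1523, 0.146], [0.4735, 0.1509, 0.146], [0.474, 0.1703, 0.146]] [0.5082 0.1609 0.146 ] 0.06883025238014337 0.0185924230239697 0.5175286104029773
board [[0.6167, 0.2087, 0.042], [0.6181, 0.1118, 0.042], [0.3945, 0.1088, 0.042], [0.3956, 0.2116, 0.042]] [0.5062 0.1602 0.042 ] 0.2223305786885954 0.09982299332402807 0.02441435603325439
```

>>> step_arm([
  {"travel":[1,1,10],"turn":0.3},
  {"travel":[1,1,30],"turn":0.3},
  {"travel":[1,1,52],"turn":0.3},
  {"travel":[1,1,74],"turn":0.3},
  {"travel":[1,1,94],"turn":0.3},
  {"travel":[1,1,112],"turn":0.3},
  {"travel":[1,1,128],"turn":0.3},
  {"travel":[1,1,142],"turn":0.3},
  {"travel":[1,1,154],"turn":0.3},
  {"travel":[1,1,164],"turn":0.3},
  {"travel":[1,1,172],"turn":0.3},
  {"travel":[1,1,172],"turn":0.3},
])

```text
clock: 3.15
position: [0.5054, 0.1591, 0.1134]
tcp_rot: [3.141, 0.002, 0.003]
ft_force: [-0.2, 0.7, -0.1]
gripper_width: 0.0856
grip_force: 0.0
```

```bash
python3 - <<'E'
from workcell import env, optics
import cv2
c=optics.camera("wrist");cv2.imwrite("pics/w2.png",cv2.resize(c["pixels"],None,fx=1.5,fy=1.5,interpolation=cv2.INTER_CUBIC))
s=env.read_state();print(s["position"],s["tcp_rot"],s["clock"],s["ft_force"])
E
```

```text
[0.50603174 0.1594424  0.11442373] [3.14111372e+00 1.38583590e-03 3.64290858e-03] 3.2 [ 0.20127526 -0.39011661 -0.23578143]
```

View pics/w2.png

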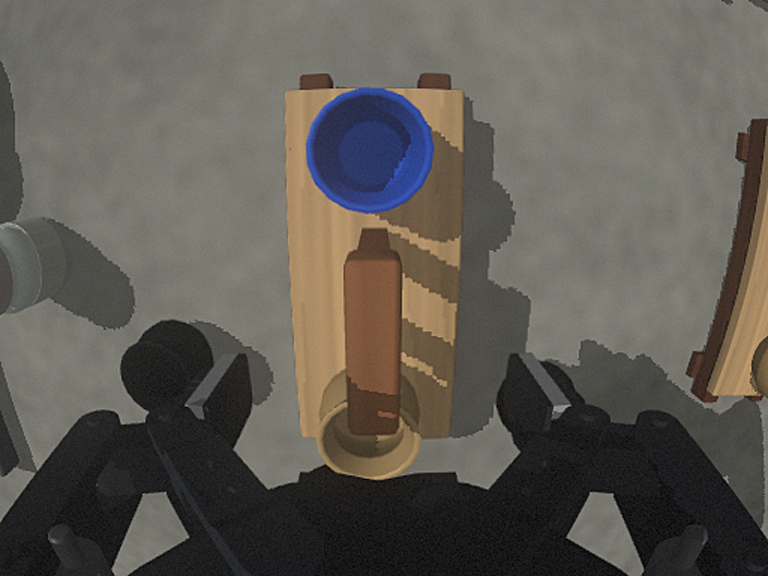

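The bar is centred at about column 373 and the fingers' midpoint is at about 379. I'll shift about 1.5 mm towards +y, then close.

>>> step_arm([
  {"travel":[1,-1,0],"turn":0},
  {"travel":[1,-1.5,0],"turn":0},
  {"travel":[1,-1.5,0],"turn":0},
])

```text
clock: 3.45
position: [0.5083, 0.1619, 0.1158]
tcp_rot: [-3.141, -0.001, 0.004]
ft_force: [0.1, 0.4, 0.6]
gripper_width: 0.085
grip_force: 0.0
```

>>> step_arm([
  {"travel":[0,0,0],"turn":0},
  {"travel":[0,0,0],"turn":0},
  {"travel":[0,0,0],"turn":0},
  {"travel":[0,0,0],"turn":0},
  {"travel":[0,0,0],"turn":0},
  {"travel":[0,0,0],"turn":0},
  {"travel":[0,0,0],"turn":0},
  {"travel":[0,0,0],"turn":0},
  {"travel":[0,0,0],"turn":0},
  {"travel":[0,0,0],"turn":0},
  {"travel":[0,0,0],"turn":0},
  {"travel":[0,0,0],"turn":0},
], hand=0)

```text
clock: 4.45
position: [0.5076, 0.1617, 0.1151]
tcp_rot: [-3.142, 0.0, 0.004]
ft_force: [0.2, 0.0, -0.4]
gripper_width: -0.0002
grip_force: 0.0
```

The fingers shut fully with nothing between them, so I need to look before moving.

```bash
python3 - <<'E'
from workcell import env, optics
import cv2,numpy as np,pickle
from h import d
f=lambda i,k:cv2.resize(i,None,fx=k,fy=k,interpolation=cv2.INTER_CUBIC)
w=optics.camera("wrist");s=optics.camera("scene");d["w3"]=w;d["s3"]=s;pickle.dump(d,open("cam.pkl","wb"))
a=f(w["pixels"][:,80:430],1.1)
b=f(s["pixels"][130:245,265:365],3.67)
h=max(a.shape[0],b.shape[0]);p=lambda i:cv2.copyMakeBorder(i,0,h-i.shape[0],0,0,0)
o=np.hstack([p(a),p(b)]);print(o.shape,a.shape);cv2.imwrite("pics/c3.png",o)
E
```

```text
(422, 752, 3) (422, 385, 3)
```

View pics/c3.png

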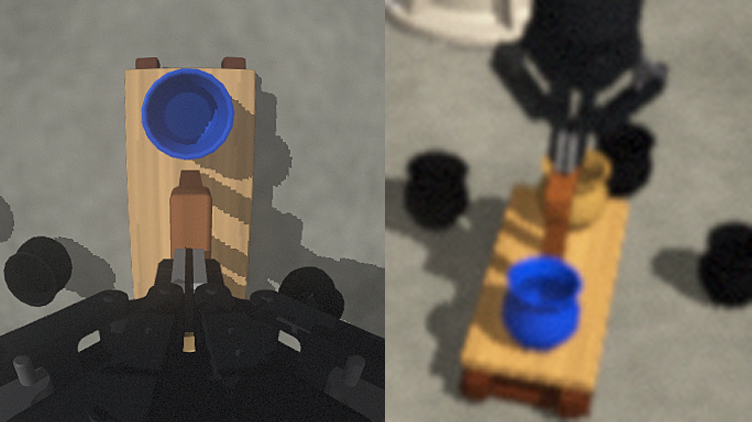

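The fingers look shut above or at the bar, not around it. I'll check the bar height and the fingertip position by triangulation.

```bash
python3 - <<'E'
from h import *
from workcell import env
s=env.read_state();p=s["position"];print(p,s["gripper_width"],s["joint_pos"].round(4))
def ray(c,uv,fish):
    T=c["camera_from_world"];o=-T[:3,:3].T@T[:3,3]
    n=cv2.fisheye.undistortPoints(np.array([[uv]],float),c["K"],np.zeros(4))[0,0] if fish else np.linalg.solve(c["K"],[*uv,1])[:2]
    r=T[:3,:3].T@[*n,1];return o,r/np.linalg.norm(r)
def tri(obs):
    A=0;b=0
    for o,r in obs: M=np.eye(3)-np.outer(r,r);A=A+M;b=b+M@o
    x=np.linalg.solve(A,b);return x.round(4),[round(float(np.linalg.norm((np.eye(3)-np.outer(r,r))@(x-o))),4) for o,r in obs]
W=lambda x,y:ray(d["wrist"],[(x+.5)/1.5-.5,(y+.5)/1.5-.5],1)
T=lambda x,y:ray(d["top"],[(x+.5)/6-.5+160,(y+.5)/6-.5+160],0)
S=lambda x,y:ray(d["scene"],[(x+.5)/6-.5+265,(y+.5)/6-.5+160],0)
print("bar far-left",tri([W(371,210),T(280,168),S(308,152)]))
print("bar far-right",tri([W(396,210),T(315,169),S(265,148)]))
print("near-right",tri([W(396,303),T(312,300),S(283,57)]))
print("near-left",tri([W(370,302),T(274,299),S(325,62)]))
print("bar mid WT",tri([W(383.3,256.3),T(295,234)]),"WS",tri([W(383.3,256.3),S(295,105)]))
# fingertip
c=d["w3"];w3=ray(c,[189/1.1+80,250/1.1],1);s3=ray(d["s3"],[566/3.67-385/3.67+265,172/3.67+130],0)
print("tip",tri([w3,s3]))
for z in(.115,.135,.146,.16):
    q=np.array([p[0],p[1],z]);cs=proj(d["s3"],q);
    k=c["camera_from_world"];v=k[:3,:3]@q+k[:3,3];u=cv2.fisheye.projectPoints(v.reshape(1,1,3),np.zeros(3),np.zeros(3),c["K"],np.zeros(4))[0][0,0]
    print(z,"scene crop",((cs-[265,130])*3.67+[385,0]).round(0),"wrist crop",((u-[80,0])*1.1).round(0))
E
```

```text
[0.50766075 0.16167313 0.11510352] -0.0003433354961106298 [0.3055 0.3083 1.9059 0.     0.9274 1.8719]
bar far-left (array([0.5398, 0.1707, 0.1412]), [0.0023, 0.0018, 0.001])
bar far-right (array([0.5398, 0.1522, 0.1395]), [0.0023, 0.0019, 0.0006])
near-right (array([0.4703, 0.1505, 0.1407]), [0.0015, 0.0017, 0.0013])
near-left (array([0.4708, 0.1702, 0.1418]), [0.0019, 0.0019, 0.0014])
bar mid WT (array([0.5049, 0.1618, 0.1299]), [0.0013, 0.0013]) WS (array([0.5083, 0.1608, 0.143 ]), [0.0001, 0.0001])
tip (array([0.5163, 0.1624, 0.15  ]), [0.0004, 0.0004])
0.115 scene crop [562. 202.] wrist crop [189. 241.]
0.135 scene crop [564. 181.] wrist crop [189. 254.]
0.146 scene crop [566. 169.] wrist crop [190. 263.]
0.16 scene crop [568. 154.] wrist crop [190. 276.]
```

Bar height comes out at about 141–146 mm, as it should. In the open-hand picture, though, the finger tips (columns 248 and 510, 85 mm apart) are about 142 mm from the camera, which puts them at z ≈ 0.159 instead of 0.128. So the fingers really end about 30 mm higher than the reported TCP, and they closed just above the bar. I'll open, go 30 mm lower (the body still clears the bar by about 12 mm) and check.

>>> step_arm([
  {"travel":[0,0,0],"turn":0},
  {"travel":[0,0,0],"turn":0},
  {"travel":[0,0,0],"turn":0},
  {"travel":[0,0,0],"turn":0},
  {"travel":[0,0,0],"turn":0},
  {"travel":[0,0,0],"turn":0},
  {"travel":[0,0,0],"turn":0},
  {"travel":[0,0,0],"turn":0},
  {"travel":[0,0,0],"turn":0},
  {"travel":[0,0,0],"turn":0},
  {"travel":[0,0,0],"turn":0},
  {"travel":[0,0,0],"turn":0},
], hand=1)

```text
clock: 5.55
position: [0.5076, 0.1617, 0.1151]
tcp_rot: [3.142, -0.0, 0.004]
ft_force: [0.8, 0.4, -0.5]
gripper_width: 0.0857
grip_force: 0.0
```

```bash
python3 - <<'E'
from h import *
from workcell import env, optics
s=env.read_state();p=s["position"];print(p,s["gripper_width"])
c=optics.camera("scene");k=3.5
i=cv2.resize(c["pixels"][95:240,235:395],None,fx=k,fy=k,interpolation=cv2.INTER_CUBIC)
cv2.imwrite("pics/s4.png",i)
for z in(.115,.128,.146,.159):
    print(z,[((proj(c,np.array([p[0]+.011,p[1]+y,z]))-[235,95])*k).round(0).tolist() for y in(-.0425,.0425)])
E
```

```text
[0.50763699 0.16165115 0.11508184] 0.08568246504159895
0.115 [[219.0, 314.0], [325.0, 332.0]]
0.128 [[220.0, 301.0], [327.0, 319.0]]
0.146 [[221.0, 283.0], [330.0, 301.0]]
0.159 [[222.0, 270.0], [332.0, 288.0]]
```

View pics/s4.png

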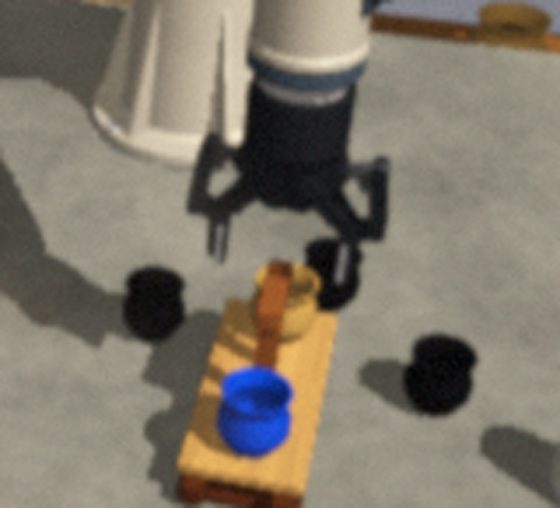

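This view confirms it: the open finger tips at (220,262) and (342,285) correspond to z ≈ 0.163, about 34 mm above where the TCP reading puts them. The gripper body, at about row 205, is well clear. I'll go down 34 mm.

>>> step_arm([
  {"travel":[0,0,4],"turn":0},
  {"travel":[0,0,10],"turn":0},
  {"travel":[0,0,17],"turn":0},
  {"travel":[0,0,24],"turn":0},
  {"travel":[0,0,30],"turn":0},
  {"travel":[0,0,34],"turn":0},
  {"travel":[0,0,34],"turn":0},
  {"travel":[0,0,34],"turn":0},
])

```text
clock: 6.27
position: [0.5074, 0.1616, 0.0807]
tcp_rot: [3.141, 0.001, 0.004]
ft_force: [0.7, -0.3, -0.1]
gripper_width: 0.0856
grip_force: 0.0
```

>>> step_arm([
  {"travel":[0,0,0],"turn":0},
  {"travel":[0,0,0],"turn":0},
  {"travel":[0,0,0],"turn":0},
  {"travel":[0,0,0],"turn":0},
  {"travel":[0,0,0],"turn":0},
  {"travel":[0,0,0],"turn":0},
  {"travel":[0,0,0],"turn":0},
  {"travel":[0,0,0],"turn":0},
  {"travel":[0,0,0],"turn":0},
  {"travel":[0,0,0],"turn":0},
  {"travel":[0,0,0],"turn":0},
  {"travel":[0,0,0],"turn":0},
], hand=0)

```text
clock: 7.27
position: [0.5078, 0.1615, 0.0813]
tcp_rot: [3.141, -0.0, 0.005]
ft_force: [-1.4, -3.8, 5.1]
gripper_width: 0.0189
grip_force: 60.6
```

Gripped: about 19 mm at 60 N, which fits the 20 mm bar. I'll lift gently.

>>> step_arm([
  {"travel":[0,0,-0.5],"turn":0},
  {"travel":[0,0,-1.5],"turn":0},
  {"travel":[0,0,-3],"turn":0},
  {"travel":[0,0,-5],"turn":0},
  {"travel":[0,0,-7.5],"turn":0},
  {"travel":[0,0,-10],"turn":0},
  {"travel":[0,0,-12.5],"turn":0},
  {"travel":[0,0,-15],"turn":0},
  {"travel":[0,0,-17],"turn":0},
  {"travel":[0,0,-18.5],"turn":0},
  {"travel":[0,0,-19.5],"turn":0},
  {"travel":[0,0,-20],"turn":0},
])

```text
clock: 8.27
position: [0.5077, 0.1617, 0.1013]
tcp_rot: [-3.142, -0.0, 0.004]
ft_force: [-0.3, -0.8, -3.8]
gripper_width: 0.0191
grip_force: 59.3
```

```bash
python3 - <<'E'
from h import *
from workcell import env, optics
s=env.read_state();print(s["position"],s["gripper_width"],s["ft_force"],s["moment"])
c=optics.camera("scene");w=optics.camera("wrist")
f=lambda i,h:cv2.resize(i,None,fx=h/i.shape[0],fy=h/i.shape[0],interpolation=cv2.INTER_CUBIC)
o=np.hstack([f(w["pixels"][:,80:430],420),f(c["pixels"][95:240,255:385],420)]);print(o.shape);cv2.imwrite("pics/l5.png",o)
E
```

```text
[0.50767618 0.16168237 0.1012557 ] 0.019140235585946 [-0.27801379 -0.80928228 -3.83927312] [ 0.06364813 -0.02859739 -0.02323542]
(420, 760, 3)
```

View pics/l5.png

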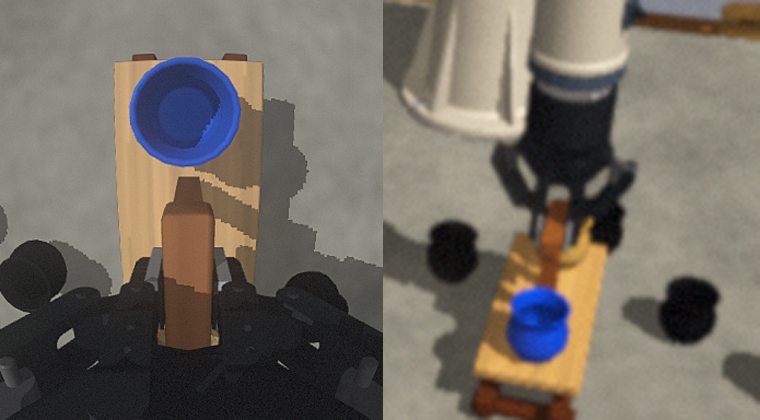

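The wrist picture (left) shows the fingers on both sides of the bar at about (188,270). The scene view (right) shows the board clear of the rack, level, with the pots in place. The wrist force of about 4 N and small moment suggest a balanced load. I'll lift on by 130 mm to a total of 150 mm.

>>> step_arm([
  {"travel":[0,0,-1],"turn":0},
  {"travel":[0,0,-3],"turn":0},
  {"travel":[0,0,-6],"turn":0},
  {"travel":[0,0,-10],"turn":0},
  {"travel":[0,0,-15],"turn":0},
  {"travel":[0,0,-21],"turn":0},
  {"travel":[0,0,-27],"turn":0},
  {"travel":[0,0,-33],"turn":0},
  {"travel":[0,0,-39],"turn":0},
  {"travel":[0,0,-45],"turn":0},
  {"travel":[0,0,-51],"turn":0},
  {"travel":[0,0,-57],"turn":0},
])

```text
clock: 9.37
position: [0.5077, 0.1617, 0.1588]
tcp_rot: [-3.142, -0.0, 0.004]
ft_force: [-0.3, 0.6, -4.4]
gripper_width: 0.0192
grip_force: 59.3
```

>>> step_arm([
  {"travel":[0,0,-6],"turn":0},
  {"travel":[0,0,-12],"turn":0},
  {"travel":[0,0,-18],"turn":0},
  {"travel":[0,0,-24],"turn":0},
  {"travel":[0,0,-30],"turn":0},
  {"travel":[0,0,-36],"turn":0},
  {"travel":[0,0,-42],"turn":0},
  {"travel":[0,0,-48],"turn":0},
  {"travel":[0,0,-54],"turn":0},
  {"travel":[0,0,-59],"turn":0},
  {"travel":[0,0,-63],"turn":0},
  {"travel":[0,0,-67],"turn":0},
])

```text
clock: 10.37
position: [0.5076, 0.1617, 0.2255]
tcp_rot: [-3.142, -0.0, 0.004]
ft_force: [-0.4, -0.3, -3.3]
gripper_width: 0.0194
grip_force: 59.3
```

>>> step_arm([
  {"travel":[0,0,-3],"turn":0},
  {"travel":[0,0,-5],"turn":0},
  {"travel":[0,0,-6],"turn":0},
  {"travel":[0,0,-6],"turn":0},
  {"travel":[0,0,-6],"turn":0},
  {"travel":[0,0,-6],"turn":0},
  {"travel":[0,0,-6],"turn":0},
  {"travel":[0,0,-6],"turn":0},
  {"travel":[0,0,-6],"turn":0},
])

```text
clock: 11.12
position: [0.5076, 0.1617, 0.231]
tcp_rot: [3.142, 0.0, 0.004]
ft_force: [-0.9, 0.7, -3.8]
gripper_width: 0.0193
grip_force: 59.3
```

```bash
python3 - <<'E'
from h import *
from workcell import env, optics
s=env.read_state();print(s["clock"],s["position"],s["tcp_rot"],s["gripper_width"],s["ft_force"],s["moment"])
c=optics.camera("scene");w=optics.camera("wrist")
f=lambda i,h:cv2.resize(i,None,fx=h/i.shape[0],fy=h/i.shape[0],interpolation=cv2.INTER_CUBIC)
o=np.hstack([f(w["pixels"][:,80:430],420),f(c["pixels"][60:240,235:395],420)]);print(o.shape);cv2.imwrite("pics/l6.png",o)
E
```

```text
11.1167 [0.50757847 0.16167404 0.230974  ] [3.14154777e+00 1.73504894e-04 4.40516303e-03] 0.019282791393380152 [-0.86664799  0.66122048 -3.78754636] [-0.01832364  0.01977189 -0.00648931]
(420, 756, 3)
```

View pics/l6.png

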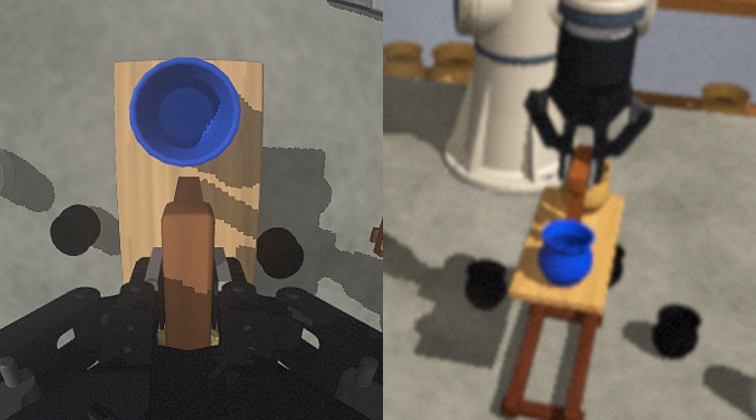

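The carrier hangs level about 15 cm above its rack. Both pots are in place: blue at (566,250), clay behind the bar at (597,185). It hasn't slipped since the first lift picture, because its place in the wrist view is unchanged.

```bash
python3 -c "
from workcell import env
print(env.job_done())"
```

```text
the job is handed in; nothing more can be done
None
```

I lifted the carrier with the blue pot by its handle bar and am holding it still and level, about 15 cm above its rack, with both pots standing in place. The first grasp closed on nothing just above the bar, because the finger tips sit about 34 mm higher than the reported TCP. The second grasp held, and the job is handed in.

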